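# Fit the casting flasks to their sprue bases

### The arm

A 7-joint arm with a two-finger parallel gripper is mounted at the origin on the work surface. World frame = base frame: x ahead of the robot, y to its left, z up, the work surface at z = 0. Lengths are in m, angles in rad, forces in N, time in s.
With the tool pointing down it reaches from about 0.425 to 0.925 m from the base axis. Payload 6.8 kg.
Tool frame: the origin (TCP) lies at the very end of the fingers, on their centre line; the grasp point (between the pads) lies 19 mm behind it (r.tcp_to_grasp is the distance from the TCP to the grasp point, in m); z points along the fingers, y is the line along which they close (so a half turn about z gives the same grasp; the last joint's range is limited). The gripper opens to 85 mm and grips with 20 to 120 N. Pads are 22 mm wide; open, the fingers measure 114 mm over their backs; the gripper's body (76 mm by 85 mm) begins 54 mm behind the grasp point. The pads swing forward as they close: fully open they stand 13 mm farther back than shut.
Start: joints at [-1.375, 0.477, 0.022, 1.555, -0.011, 1.109, -0.083], TCP at [0.202, 0.644, 0.231] pointing down, gripper open.
Joint ranges: [-2.96, 2.96], [-0.34, 2.1], [-1.41, 1.46], [0.24, 2.44], [-1.37, 4.51], [0.17, 1.92], [-2.96, 2.96]. Speed limits (rad/s): [2.39, 2.39, 3.14, 3.14, 3.14, 3.14, 3.14].

### API

Orientations are given as a rotation vector (axis times angle).
In Python, from bench import r gives the robot as it stands.
- The arm moves only by the tool step_arm, never from a script. Its argument "moves" is a list of rows, each a list of 7 numbers: the shift along the tool's x, y, z in mm, then the turn, a rotation vector about the tool's x, y, z in rad, then the finger opening in mm, from 0 to 85.4. A call has 1 to 8 rows; each row is the pose to reach, as a shift and turn from the pose commanded when the call began, along the tool's axes at that moment; what a row does not reach only later rows make up. A row lasts 1/10 s, in which the tool goes at most 50 mm and 8.59 degrees, less where a joint would pass 70% of its speed; a pose out of reach is approached as far as the arm can. A call with a gripper value outside its range is refused whole. The fingers move at their own pace and stop on an object; "grip_force" is the grip in N (left out, the last holds). Time passes only in rows, so rows that repeat a pose let the fingers close. It gives the time, the measured TCP pose, the force, the opening and the grip force at its end, in the units of the state.
- r.get_obs(): the state, without advancing time (a new reading comes with each control period).
- r.grab_frame(name): name is "scene" or "top" or "wrist"; returns a dict with "image" (400x640x3 uint8, red, green, blue), "depth" (400x640 float32, m along the optical axis (not along the pixel's ray), 0 where there is no reading), "mtx" (3x3 intrinsics, pixels), "k1" (the pictures are not rectified: a ray, as slopes to the right and down, at radius r is drawn at 1 + k1 r^2 times it, then the intrinsics apply), "rvec" (rotation vector, rad) and "tvec" (3), from world to camera coordinates, as OpenCV has them. Camera axes: x right, y down, z forward; pixel columns grow to the right and rows downward; lengths in m; the calibration is good to about 2 mm. A picture is of the moment at which its call begins.
- r.hand_in(): hands the job in; it is judged then, once.
The state is a dict: "clock": time; "joints": joint angles; "qvel": joint speeds; "tau": joint torques, N m; "tcp_pos": TCP position; "orientation": TCP orientation; "contact_force": force on the tool from outside, world axes, zero at the start; "moment": the same for the moment, N m; "grip_width": finger opening in m; "gripper_force": force on a finger pad.
Only numpy, scipy, OpenCV 4.12 (cv2) and the standard library are available. Lean on these libraries where they do the work, as an engineer would, in place of code of your own. Each camera call takes 0.05 s, during which the arm holds its last target. There are 200 camera calls.

### The job

Get the four open steel casting flasks ready for investing: stand each one on the round black rubber sprue base of its own size, the widest flask on the widest base and so on down to the narrowest, upright, over the central dome and flat on the floor of the base inside its rim. Set them down gently, do not drop them, and leave the steel doming block and the amber glass jar where they stand.

Things in the scene. Friction and masses are not known exactly. Their poses are not given: they have to be found in the camera images.
- flask_66: The widest and tallest casting flask: a loose stainless steel tube open at both ends, two rows of small dark perforations, standing upright on the bench; 66 mm outer diameter, 70 mm tall, 3 mm wall, about 340 g. Origin at the centre of its lower end, z up along the tube. Round: its yaw means nothing.
- base_66: The widest sprue base, for the 66 mm flask: round black rubber dish fixed to the bench, 92 mm outer diameter; floor 8 mm above the bench, rim 4 mm thick with its top at 12 mm (84 mm inner diameter), a central dome 42 mm across with its top at 20 mm. The flask has 9 mm of play all round. Origin at the centre of its underside, on the bench; z up; yaw means nothing.
- flask_54: The second widest casting flask: a loose stainless steel tube open at both ends, two rows of small dark perforations, standing upright on the bench; 54 mm outer diameter, 62 mm tall, 3 mm wall, about 240 g. Origin at the centre of its lower end, z up along the tube. Round: its yaw means nothing.
- base_54: The second widest sprue base, for the 54 mm flask: round black rubber dish fixed to the bench, 80 mm outer diameter; floor 8 mm above the bench, rim 4 mm thick with its top at 12 mm (72 mm inner diameter), a central dome 30 mm across with its top at 20 mm. The flask has 9 mm of play all round. Origin at the centre of its underside, on the bench; z up; yaw means nothing.
- flask_43: The third widest casting flask: a loose stainless steel tube open at both ends, two rows of small dark perforations, standing upright on the bench; 43 mm outer diameter, 54 mm tall, 3 mm wall, about 160 g. Origin at the centre of its lower end, z up along the tube. Round: its yaw means nothing.
- base_43: The third widest sprue base, for the 43 mm flask: round black rubber dish fixed to the bench, 69 mm outer diameter; floor 8 mm above the bench, rim 4 mm thick with its top at 12 mm (61 mm inner diameter), a central dome 19 mm across with its top at 20 mm. The flask has 9 mm of play all round. Origin at the centre of its underside, on the bench; z up; yaw means nothing.
- flask_33: The narrowest and shortest casting flask: a loose stainless steel tube open at both ends, two rows of small dark perforations, standing upright on the bench; 33 mm outer diameter, 46 mm tall, 3 mm wall, about 100 g. Origin at the centre of its lower end, z up along the tube. Round: its yaw means nothing.
- base_33: The narrowest sprue base, for the 33 mm flask: round black rubber dish fixed to the bench, 59 mm outer diameter; floor 8 mm above the bench, rim 4 mm thick with its top at 12 mm (51 mm inner diameter), a central dome 9 mm across with its top at 20 mm. The flask has 9 mm of play all round. Origin at the centre of its underside, on the bench; z up; yaw means nothing.
- doming_block: Solid dark steel cube, 50 mm, with dark round hollows in its faces, loose on the bench, 900 g; to be left alone. Origin at the centre of its underside, z up, x and y along its sides.
- glass_jar: Closed amber glass jar with a brass lid, 54 mm diameter, 70 mm tall, loose on the bench, 200 g; to be left alone. Origin at the centre of its underside, z up.
There are look-alikes about, which are no part of the job. What is shaped like the flask_66 but pink is not meant. Leave any green look-alike of the base_33 alone.

How it is judged:
By the outcome, as a careful person would: the job done as asked, in the order asked, and still so for the second after the job is handed in, with the robot touching nothing.
It also fails if it takes over 112 s, if anything falls off the work surface, if the arm or the gripper's body presses on something with over 40 N, if the wrist force passes 120 N, or if a joint passes its speed limit or range.

## Working session

There is one attempt and no reset: what is moved stays moved. The work goes in short steps, Python scripts to look and compute and a tool call to move; the robot and the scene stay as the last step left them, time stands still between calls to the robot, and variables do not carry over. Pictures are saved under pics/ and viewed, at most 14 in all, crops included, and the job is handed in when it is done.

Besides the shell and the picture viewer there is one more tool, called after ">>>" by a JSON object that holds its "name" and its "arguments", one argument or row to a line. step_arm: Moves the arm, as the interface text tells. Its arguments: {"type":"object","properties":{"moves":{"type":"array","items":{"type":"array","items":{"type":"number"}}},"grip_force":{"type":"number"}},"required":["moves"]}

```bash
mkdir -p pics; ls; python3 - <<'E'
from bench import r
import cv2,numpy as np,pickle
o=r.get_obs(); print(o)
for n in("top","scene"):
    f=r.grab_frame(n); pickle.dump(f,open(n+'.pkl','wb')); cv2.imwrite(f'pics/{n}0.png',f['image'][...,::-1]); print(n,f['mtx'],f['k1'],f['rvec'],f['tvec'])
E
```

```text
pics
{'clock': 0.0, 'joints': array([-1.37511213,  0.47782552,  0.02233911,  1.55644695, -0.01148649,
        1.10932597, -0.08313063]), 'qvel': array([ 0.00024798,  0.00074448, -0.00016693, -0.00114345, -0.00080592,
       -0.00243959, -0.00032607]), 'tau': array([ 2.38900257e-04, -5.96442389e+01,  1.60798699e+00, -2.81197214e+01,
        1.25356915e-02,  9.27346176e-03,  1.40639517e-05]), 'tcp_pos': array([0.20175376, 0.64351427, 0.23031058]), 'orientation': array([-4.75333837e-01, -3.10528933e+00,  2.94177080e-03]), 'contact_force': array([-0.68826695, -0.34412917, -0.39611885]), 'moment': array([-0.00887656, -0.02286599,  0.00398607]), 'gripper_force': 0.0, 'grip_width': 0.08581411397515161}
top [[400.58028885   0.         317.86087054]
 [  0.         400.58028885 204.75730747]
 [  0.           0.           1.        ]] -0.0618054852329225 [ 2.12781439 -2.1153758   0.2077331 ] [0.00939458 0.53509849 1.22646638]
scene [[459.68955389   0.         315.50204704]
 [  0.         459.68955389 195.69187138]
 [  0.           0.           1.        ]] -0.0550939790177056 [ 2.00611971  1.36817976 -0.54864328] [-0.20667685 -0.33620894  1.48812434]
```

View pics/top0.png

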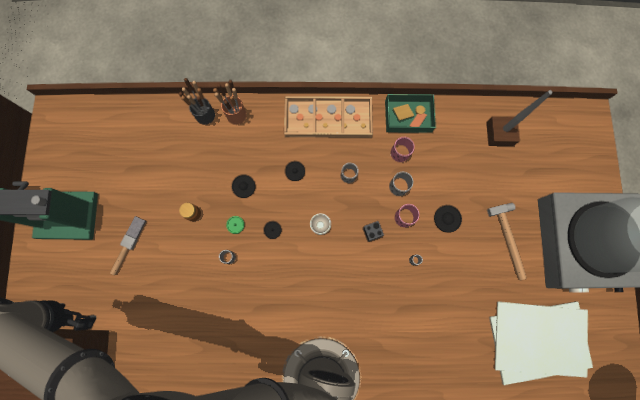

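View pics/scene0.png

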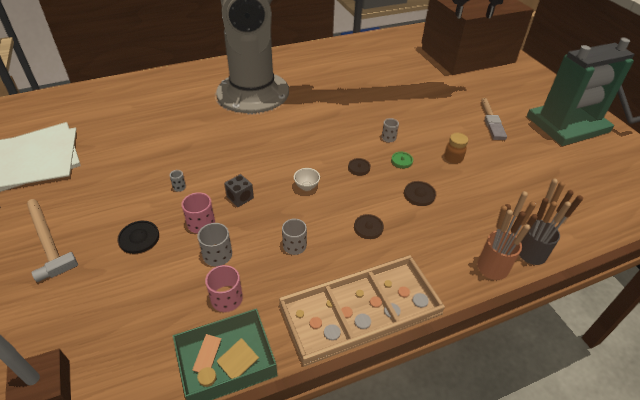

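The top view shows these candidates:
- **Steel flasks:** (402,183), (349,172), (226,257) and (416,260).
- **Pink look-alikes:** (403,150) and (408,215).
- **Black bases:** (448,218), (243,186), (295,171) and (272,230).
- **Green decoy base:** (235,225).
- **To be left alone:** block (373,231), jar (189,211) and a white bowl (320,224).

Next I measure them from depth.

```bash
cat > h.py <<'E'
import cv2,numpy as np
def cloud(f):
    h,w=f['depth'].shape; v,u=np.mgrid[:h,:w]
    d=np.array([f['k1'],0,0,0,0.])
    p=cv2.undistortPoints(np.stack([u,v],-1).reshape(-1,1,2).astype(np.float64),f['mtx'],d).reshape(h,w,2)
    z=f['depth'].astype(float); c=np.dstack([p[...,0]*z,p[...,1]*z,z])
    R=cv2.Rodrigues(np.array(f['rvec']))[0]
    P=(c-np.array(f['tvec']).reshape(3))@R
    P[z==0]=np.nan
    return P
def circ(xy):
    (c,rad)=cv2.minEnclosingCircle(np.float32(xy)*1000)
    return np.round(c,1),round(2*rad,1)
E
python3 - <<'E'
import pickle,numpy as np,cv2
from h import *
f=pickle.load(open('top.pkl','rb'));P=cloud(f)
m=((P[...,2]>.005)&(P[...,2]<.14)).astype(np.uint8)
n,l,s,_=cv2.connectedComponentsWithStats(m)
for i in range(1,n):
    if s[i][4]<25 or s[i][4]>3000: continue
    q=P[l==i]; top=np.percentile(q[:,2],97)
    t=q[q[:,2]>top-.012]
    print(s[i][:2]+s[i][2:4]//2,s[i][4],'top',round(top*1000),circ(t[:,:2]),f['image'][l==i].mean(0).round())
E
tail -c +1 /dev/null
python3 -c "
import cv2
a=cv2.imread('pics/top0.png')[130:280,170:480]
cv2.imwrite('pics/crop1.png',cv2.resize(a,(775,375),interpolation=2))"
```

```text
[221 103] 737 top 131 (array([858.9, 296.2]), 58.9) [87. 60. 44.]
[121 103] 2153 top 79 (array([861.7, 407.9]), 70.4) [65. 48. 37.]
[504 131] 883 top 122 (array([ 800.2, -619.2]), 23.9) [76. 54. 40.]
[402 149] 332 top 73 (array([ 727.4, -266.3]), 66.7) [111.  69.  74.]
[295 171] 310 top 19 (array([660.6,  93.7]), 70.4) [47. 43. 39.]
[348 172] 198 top 64 (array([647.9, -87.2]), 54.4) [97. 89. 81.]
[401 183] 305 top 73 (array([ 611.5, -257.6]), 68.6) [91. 84. 77.]
[243 186] 404 top 20 (array([606.8, 262. ]), 80.7) [44. 41. 38.]
[ 20 185] 106 top 79 (array([581.4, 986.3]), 17.1) [64. 60. 57.]
[ 58 215] 2038 top 132 (array([498.8, 846.6]), 182.6) [50. 74. 59.]
[189 212] 310 top 74 (array([513.4, 427.5]), 48.6) [152. 115.  63.]
[506 241] 793 top 30 (array([ 424.3, -616.2]), 255.0) [162. 132. 103.]
[407 216] 272 top 72 (array([ 505.3, -272.6]), 66.5) [120.  76.  80.]
[448 218] 561 top 19 (array([ 502.9, -415.8]), 93.1) [43. 40. 38.]
[320 223] 327 top 38 (array([478.4,   6.6]), 67.7) [172. 164. 146.]
[128 246] 628 top 23 (array([404.2, 642.2]), 201.6) [138. 122. 109.]
[236 225] 240 top 16 (array([478.9, 283.2]), 63.1) [ 84. 154.  89.]
[272 230] 233 top 15 (array([460.3, 161.7]), 60.6) [48. 43. 39.]
[373 231] 288 top 55 (array([ 454.6, -163.6]), 67.3) [72. 68. 65.]
[227 257] 131 top 57 (array([370.2, 299.6]), 43.7) [93. 87. 81.]
[416 260] 88 top 50 (array([ 364.2, -300.7]), 34.5) [103.  96.  88.]
[ 81 341] 624 top 136 (array([112.4, 719. ]), 90.3) [37. 27. 21.]
[322 369] 1972 top 111 (array([35. ,  5.1]), 119.1) [104.  98.  88.]
```

View pics/crop1.png

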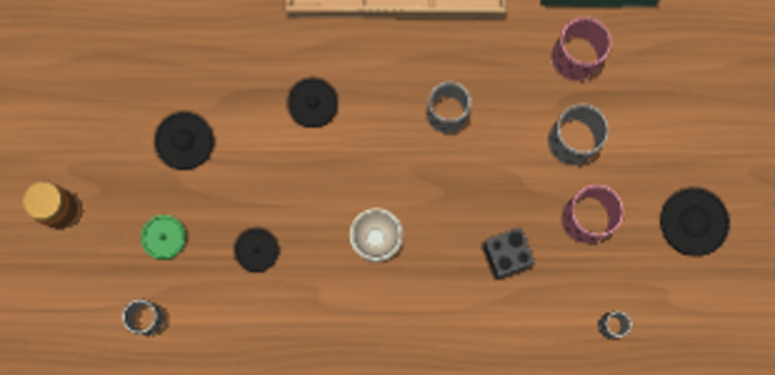

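Sizes match the descriptions. Steel flasks go 66 at (402,183), 54 at (349,172), 43 at (226,257) and 33 at (416,260). Bases go 66 at (448,218), 54 at (243,186), 43 at (295,171) and 33 at (272,230). I rule out the pink flasks, the green base and the white bowl.

```bash
cat > go.py <<'E'
import sys
from bench import r
import cv2,numpy as np
o=r.get_obs(); R=cv2.Rodrigues(o['orientation'])[0]
print('tcp',(o['tcp_pos']*1000).round(1),'R',R.round(3).tolist(),'t',round(o['clock'],2))
a=list(map(float,sys.argv[1:])); p=o['tcp_pos']*1000
for i in range(0,len(a),3):
    print(a[i:i+3],'delta',(R.T@(np.array(a[i:i+3])-p)).round(1))
E
python3 go.py 420 160 200  611 -258 200
```

```text
tcp [201.8 643.6 230.4] R [[-0.954, 0.299, -0.0], [0.299, 0.954, -0.002], [-0.0, -0.002, -1.0]] t 0.1
[420.0, 160.0, 200.0] delta [-352.9 -396.1   31.1]
[611.0, -258.0, 200.0] delta [-660.1 -737.9   31.7]
```

>>> {"name": "step_arm", "arguments": {
  "moves": [
    [-165, -185, 15, 0, 0, 0, 85],
    [-330, -369, 31, 0, 0, 0, 85],
    [-330, -369, 31, 0, 0, 0, 85],
    [-400, -450, 31, 0, 0, 0, 85],
    [-660, -738, 31, 0, 0, 0, 85],
    [-660, -738, 31, 0, 0, 0, 85],
    [-660, -738, 31, 0, 0, 0, 85],
    [-660, -738, 31, 0, 0, 0, 85]
  ]
}}

```text
clock: 0.9
tcp_pos: [0.3671, 0.278, 0.2146]
orientation: [-0.475, -3.105, 0.0]
contact_force: [1.2, 0.2, 0.9]
grip_width: 0.085
gripper_force: 0.0
```

```bash
python3 go.py 611 -258 200
```

```text
tcp [367.1 278.  214.6] R [[-0.954, 0.299, -0.0], [0.299, 0.954, 0.0], [0.0, -0.0, -1.0]] t 0.9
[611.0, -258.0, 200.0] delta [-393.  -438.6   14.5]
```

>>> {"name": "step_arm", "arguments": {
  "moves": [
    [-393, -438, 14, 0, 0, 0, 85],
    [-393, -438, 14, 0, 0, 0, 85],
    [-393, -438, 14, 0, 0, 0, 85],
    [-393, -438, 14, 0, 0, 0, 85],
    [-393, -438, 14, 0, 0, 0, 85],
    [-393, -438, 14, 0, 0, 0, 85],
    [-393, -438, 14, 0, 0, 0, 85],
    [-393, -438, 14, 0, 0, 0, 85]
  ]
}}

```text
clock: 1.7
tcp_pos: [0.5329, -0.0856, 0.205]
orientation: [-0.475, -3.105, -0.0]
contact_force: [0.4, 0.7, -0.3]
grip_width: 0.085
gripper_force: 0.0
```

```bash
python3 go.py 600 -242 200
```

```text
tcp [532.9 -85.6 205. ] R [[-0.954, 0.299, -0.0], [0.299, 0.954, 0.0], [0.0, 0.0, -1.0]] t 1.7
[600.0, -242.0, 200.0] delta [-110.8 -129.2    5. ]
```

>>> {"name": "step_arm", "arguments": {
  "moves": [
    [-111, -129, 5, 0, 0, 0, 85],
    [-111, -129, 5, 0, 0, 0, 85],
    [-111, -129, 5, 0, 0, 0, 85],
    [-111, -129, 5, 0, 0, 0, 85],
    [-111, -129, 5, 0, 0, 0, 85],
    [-111, -129, 5, 0, 0, 0, 85]
  ]
}}

```text
clock: 2.3
tcp_pos: [0.5995, -0.2397, 0.1995]
orientation: [-0.476, -3.104, -0.001]
contact_force: [0.3, 0.9, 0.0]
grip_width: 0.0851
gripper_force: 0.0
```

```bash
cat > wr.py <<'E'
# wrist look: list objects (top ring fit) by height band
import sys,pickle
from bench import r
from h import *
f=r.grab_frame('wrist'); P=cloud(f)
if len(sys.argv)>1: cv2.imwrite(f'pics/{sys.argv[1]}.png',f['image'][...,::-1])
m=((P[...,2]>.005)&(P[...,2]<.09)).astype(np.uint8)
n,l,s,_=cv2.connectedComponentsWithStats(m)
for i in range(1,n):
    if s[i][4]<150: continue
    q=P[l==i]; top=np.percentile(q[:,2],95)
    t=q[q[:,2]>top-.012]
    print(s[i][:4],'top',round(top*1000,1),circ(t[:,:2]),f['image'][l==i].mean(0).round())
E
python3 wr.py w1; python3 go.py 611 -258 200
```

```text
[328   0  61  30] top 51.7 (array([ 468.3, -169.8]), 37.3) [59. 51. 47.]
[199  37  94  91] top 71.2 (array([ 501.2, -273.1]), 66.2) [113.  61.  67.]
[71 80 95 95] top 19.1 (array([ 497.6, -417.1]), 94.1) [48. 39. 34.]
[617 102  23  64] top 12.7 (array([655.6,  78.9]), 64.6) [32. 30. 29.]
[454 143  85  71] top 62.7 (array([644.2, -89.2]), 55.8) [82. 78. 74.]
[266 152  79  90] top 71.1 (array([ 607.2, -258.1]), 66.1) [86. 79. 73.]
[  0 179  30  44] top 27.3 (array([ 523.3, -572.3]), 46.5) [111. 104.  97.]
[465 238 175 157] top 33.8 (array([867.3, -29.6]), 262.8) [166. 125.  83.]
[257 257 154 143] top 70.0 (array([ 724.3, -267.2]), 68.2) [89. 65. 63.]
[326 367  53  19] top 25.0 (array([ 858.7, -284.3]), 64.3) [166. 125.  59.]
tcp [ 599.6 -238.7  199.6] R [[-0.954, 0.298, -0.001], [0.298, 0.954, 0.001], [0.001, 0.001, -1.0]] t 2.35
[611.0, -258.0, 200.0] delta [-16.7 -15.   -0.4]
```

View pics/w1.png

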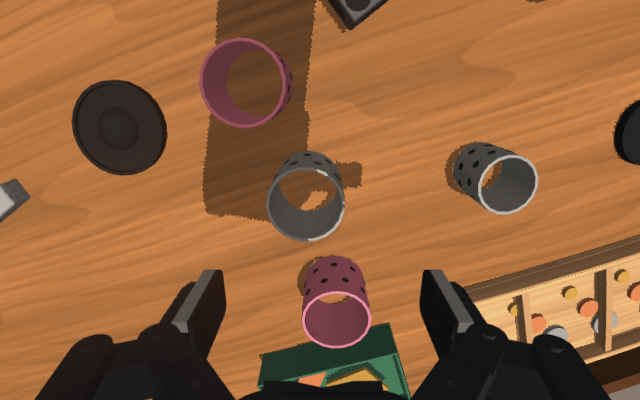

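The wrist view shows steel flask_66 at (305,200) between the two pink ones, with base_66 at (119,127). Wrist and top positions agree to about 4 mm, so I go over it and down.

>>> {"name": "step_arm", "arguments": {
  "moves": [
    [-14, -16, 0, 0, 0, 0, 85],
    [-14, -16, 0, 0, 0, 0, 85],
    [-14, -16, 50, 0, 0, 0, 85],
    [-14, -16, 95, 0, 0, 0, 85],
    [-14, -16, 130, 0, 0, 0, 85],
    [-14, -16, 155, 0, 0, 0, 85],
    [-14, -16, 178, 0, 0, 0, 85],
    [-14, -16, 178, 0, 0, 0, 85]
  ]
}}

```text
clock: 3.15
tcp_pos: [0.6061, -0.2562, 0.0191]
orientation: [-0.471, -3.1, -0.004]
contact_force: [-0.5, 0.6, -0.4]
grip_width: 0.0847
gripper_force: 0.0
```

```bash
python3 go.py 608.5 -258 22
```

```text
tcp [ 606.1 -256.2   19.1] R [[-0.955, 0.297, -0.006], [0.297, 0.955, 0.003], [0.007, 0.001, -1.0]] t 3.15
[608.5, -258.0, 22.0] delta [-2.8 -1.  -2.9]
```

>>> {"name": "step_arm", "arguments": {
  "moves": [
    [-1, -1, -2, 0, 0, 0, 85],
    [-1, -1, -2, 0, 0, 0, 75],
    [-1, -1, -2, 0, 0, 0, 68],
    [-1, -1, -2, 0, 0, 0, 60],
    [-1, -1, -2, 0, 0, 0, 60],
    [-1, -1, -2, 0, 0, 0, 60],
    [-1, -1, -2, 0, 0, 0, 60],
    [-1, -1, -2, 0, 0, 0, 60]
  ],
  "grip_force": 50
}}

```text
clock: 3.95
tcp_pos: [0.6111, -0.2597, 0.0267]
orientation: [0.473, 3.102, 0.003]
contact_force: [-1.5, 4.9, 10.1]
grip_width: 0.0661
gripper_force: 53.4
```

```bash
python3 go.py 608.5 -258 20 607 -256 130 498 -415 130
```

```text
tcp [ 611.1 -259.7   26.7] R [[-0.954, 0.298, 0.004], [0.298, 0.954, 0.001], [-0.003, 0.002, -1.0]] t 3.95
[608.5, -258.0, 20.0] delta [3.  0.9 6.7]
[607.0, -256.0, 130.0] delta [   4.7    2.6 -103.3]
[498.0, -415.0, 130.0] delta [  61.3 -181.7 -103.9]
```

>>> {"name": "step_arm", "arguments": {
  "moves": [
    [0, 0, -10, 0, 0, 0, 60],
    [0, 0, -30, 0, 0, 0, 60],
    [0, 0, -65, 0, 0, 0, 60],
    [0, 0, -105, 0, 0, 0, 60],
    [20, -45, -105, 0, 0, 0, 60],
    [40, -90, -105, 0, 0, 0, 60],
    [55, -135, -105, 0, 0, 0, 60],
    [57, -170, -105, 0, 0, 0, 60]
  ]
}}

```text
clock: 4.75
tcp_pos: [0.4992, -0.4088, 0.1298]
orientation: [-0.481, -3.102, 0.002]
contact_force: [0.0, 0.5, -4.2]
grip_width: 0.0664
gripper_force: 57.2
```

```bash
python3 wr.py w2; python3 go.py 502 -418 130
```

```text
[574   0  66  91] top 50.7 (array([ 455.2, -175.3]), 56.4) [34. 33. 32.]
[  0  97 180 224] top 27.2 (array([ 451.6, -614.2]), 199.8) [186. 150. 114.]
[449 102 140 112] top 70.6 (array([ 501. , -272.7]), 67.6) [125.  70.  80.]
[256 137 117  83] top 13.8 (array([ 497.7, -416.6]), 91.8) [36. 31. 27.]
[  0 279  43 110] top 53.8 (array([ 551.8, -732. ]), 32.5) [71. 67. 62.]
[531 330  70  70] top 70.2 (array([ 712.3, -247.1]), 43.9) [126.  69.  78.]
[612 358  28  42] top 30.2 (array([ 796.6, -163.5]), 41.2) [122.  91.  61.]
tcp [ 496.4 -416.   130.6] R [[-0.951, 0.309, -0.003], [0.309, 0.951, -0.007], [0.0, -0.007, -1.0]] t 4.8
[502.0, -418.0, 130.0] delta [-5.9 -0.2  0.6]
```

View pics/w2.png

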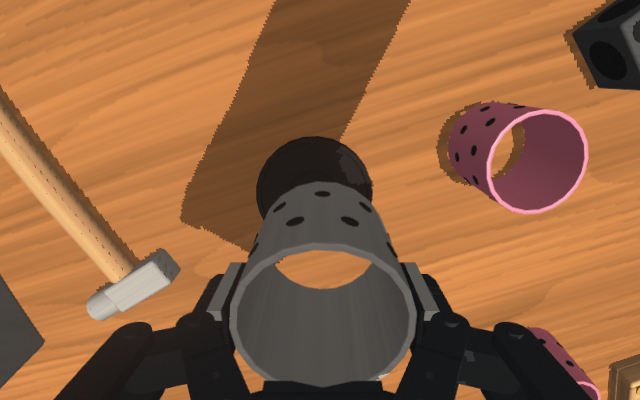

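The flask is held level in the fingers at (322,310), with base_66 behind it at (314,180). Next I measure the held flask's centre against the base.

```bash
cat > held.py <<'E'
# held flask top-ring centre (argv: flask outer dia mm, expected height mm) in wrist image -> offset from tcp
import sys
from bench import r
from h import *
from scipy.optimize import least_squares
D,H=map(float,sys.argv[1:3])
f=r.grab_frame('wrist'); o=r.get_obs(); P=cloud(f)*1000; t=o['tcp_pos']*1000
q=P[(np.abs(P[...,0]-t[0])<60)&(np.abs(P[...,1]-t[1])<60)&(P[...,2]>t[2]-30)]
R=cv2.Rodrigues(o['orientation'])[0]
d=(q-t)@R; d=d[(np.abs(d[:,1])<D/2-2)]
top=np.percentile(d[:,2],3)
rim=d[d[:,2]<top+4]
s=least_squares(lambda c:np.hypot(*(rim[:,:2]-c).T)-(D/2-1.5),[0,0],loss='soft_l1').x
print('tcp',t.round(1),'rim n',len(rim),'top z tool',top.round(1),'centre tool',s.round(1),'world',(t+R@[*s,0])[:2].round(1), 'rim ext',rim.min(0).round(0),rim.max(0).round(0))
E
python3 held.py 66 70; python3 wr.py; python3 go.py 502 -418 130
```

```text
tcp [ 498.2 -413.3  130.4] rim n 2649 top z tool -83.3 centre tool [-4.8 -2.6] world [ 502.  -417.3] rim ext [ 11. -31. -87.] [ 20.  29. -79.]
[580   0  60  87] top 50.0 (array([ 454.8, -179.2]), 52.2) [30. 29. 29.]
[  0  88 187 233] top 27.1 (array([ 447.8, -616.8]), 207.9) [187. 150. 114.]
[456 100 140 112] top 70.6 (array([ 501.6, -273.5]), 67.3) [123.  70.  79.]
[263 136 116  77] top 13.8 (array([ 497.8, -416.7]), 91.9) [37. 31. 28.]
[  0 270  51 127] top 61.5 (array([ 551. , -731.8]), 34.4) [71. 67. 62.]
[529 328  79  72] top 70.1 (array([ 715. , -251.9]), 53.1) [124.  68.  77.]
[618 357  22  43] top 29.8 (array([ 798. , -167.8]), 42.2) [109.  81.  55.]
tcp [ 500.6 -409.8  129.9] R [[-0.952, 0.306, -0.001], [0.306, 0.952, -0.002], [0.0, -0.002, -1.0]] t 4.9
[502.0, -418.0, 130.0] delta [-3.8 -7.4 -0.1]
```

>>> {"name": "step_arm", "arguments": {
  "moves": [
    [0, -4, 0, 0, 0, 0, 60],
    [0, -4, 0, 0, 0, 0, 60],
    [0, -4, 0, 0, 0, 0, 60]
  ]
}}

```text
clock: 5.2
tcp_pos: [0.5035, -0.4085, 0.129]
orientation: [-0.472, -3.106, -0.001]
contact_force: [0.3, -0.1, -3.1]
grip_width: 0.0662
gripper_force: 57.5
```

```bash
sed -i 's/^top=.*/d=d[d[:,2]>-H+15]; top=np.percentile(d[:,2],3)/' held.py
python3 held.py 66 70; python3 wr.py|grep ' 13\.'; python3 go.py 502 -418 130
```

```text
tcp [ 503.5 -408.6  129.1] rim n 4620 top z tool -44.0 centre tool [ 4.9 -0.8] world [ 498.6 -407.9] rim ext [-27. -31. -46.] [ 37.  31. -40.]
tcp [ 503.3 -408.7  129.1] R [[-0.955, 0.298, -0.0], [0.298, 0.955, 0.001], [0.0, 0.0, -1.0]] t 5.3
[502.0, -418.0, 130.0] delta [-1.5 -9.3 -0.9]
```

>>> {"name": "step_arm", "arguments": {
  "moves": [
    [-1, -5, 0, 0, 0, 0, 60],
    [-1.7, -8.6, 15, 0, 0, 0, 60],
    [-1.7, -8.6, 40, 0, 0, 0, 60],
    [-1.7, -8.6, 60, 0, 0, 0, 60],
    [-1.7, -8.6, 72, 0, 0, 0, 60],
    [-1.7, -8.6, 78, 0, 0, 0, 60],
    [-1.7, -8.6, 80, 0, 0, 0, 60],
    [-1.7, -8.6, 80, 0, 0, 0, 60]
  ]
}}

```text
clock: 6.1
tcp_pos: [0.502, -0.4189, 0.0495]
orientation: [0.476, 3.105, -0.001]
contact_force: [0.0, 0.3, -4.5]
grip_width: 0.0658
gripper_force: 57.5
```

```bash
python3 held.py 66 70;python3 go.py 502 -418 35
```

```text
tcp [ 502.2 -419.    49.9] rim n 4585 top z tool -43.6 centre tool [ 5.1 -0.9] world [ 497.1 -418.3] rim ext [-27. -31. -46.] [ 38.  31. -40.]
tcp [ 502.2 -419.    49.9] R [[-0.954, 0.299, 0.001], [0.299, 0.954, -0.001], [-0.001, -0.0, -1.0]] t 6.15
[502.0, -418.0, 35.0] delta [ 0.5  0.9 14.9]
```

>>> {"name": "step_arm", "arguments": {
  "moves": [
    [0.5, 1, 5, 0, 0, 0, 60],
    [0.5, 1, 9, 0, 0, 0, 60],
    [0.5, 1, 12, 0, 0, 0, 60],
    [0.5, 1, 14, 0, 0, 0, 60],
    [0.5, 1, 15, 0, 0, 0, 60],
    [0.5, 1, 15.5, 0, 0, 0, 60],
    [0.5, 1, 16, 0, 0, 0, 60],
    [0.5, 1, 16, 0, 0, 0, 60]
  ]
}}

```text
clock: 6.95
tcp_pos: [0.5014, -0.4172, 0.0347]
orientation: [0.476, 3.105, 0.002]
contact_force: [-4.7, 4.5, 11.1]
grip_width: 0.0661
gripper_force: 58.7
```

Contact felt, so the flask is seated. Release and rise.

>>> {"name": "step_arm", "arguments": {
  "moves": [
    [0, 0, -0.5, 0, 0, 0, 66],
    [0, 0, -0.5, 0, 0, 0, 68],
    [0, 0, -0.5, 0, 0, 0, 72],
    [0, 0, -0.5, 0, 0, 0, 80],
    [0, 0, -0.5, 0, 0, 0, 85],
    [0, 0, -10, 0, 0, 0, 85],
    [0, 0, -40, 0, 0, 0, 85],
    [0, 0, -85, 0, 0, 0, 85]
  ],
  "grip_force": 20
}}

```text
clock: 7.75
tcp_pos: [0.5003, -0.4162, 0.1173]
orientation: [-0.475, -3.101, -0.003]
contact_force: [0.9, -1.4, 0.7]
grip_width: 0.0852
gripper_force: 0.0
```

```bash
python3 go.py 500 -415 180 644 -88 180
```

```text
tcp [ 500.3 -416.2  117.3] R [[-0.954, 0.299, -0.004], [0.299, 0.954, 0.003], [0.005, 0.001, -1.0]] t 7.75
[500.0, -415.0, 180.0] delta [  0.9   1.1 -62.7]
[644.0, -88.0, 180.0] delta [-38.7 356.2 -62.4]
```

>>> {"name": "step_arm", "arguments": {
  "moves": [
    [0, 10, -45, 0, 0, 0, 85],
    [-5, 58, -62, 0, 0, 0, 85],
    [-10, 106, -62, 0, 0, 0, 85],
    [-15, 154, -62, 0, 0, 0, 85],
    [-20, 202, -62, 0, 0, 0, 85],
    [-26, 250, -62, 0, 0, 0, 85],
    [-32, 298, -62, 0, 0, 0, 85],
    [-36, 330, -62, 0, 0, 0, 85]
  ]
}}

```text
clock: 8.55
tcp_pos: [0.6362, -0.1087, 0.1809]
orientation: [0.469, 3.105, 0.003]
contact_force: [0.8, -0.2, -0.6]
grip_width: 0.0852
gripper_force: 0.0
```

>>> {"name": "step_arm", "arguments": {
  "moves": [
    [-2, 14, 0, 0, 0, 0, 85],
    [-3, 22, 0, 0, 0, 0, 85],
    [-3, 25, 0, 0, 0, 0, 85],
    [-3, 25, 0, 0, 0, 0, 85],
    [-3, 25, 0, 0, 0, 0, 85]
  ]
}}

```text
clock: 9.05
tcp_pos: [0.6444, -0.0925, 0.1804]
orientation: [-0.48, -3.105, 0.001]
contact_force: [-0.3, -0.2, 0.3]
grip_width: 0.0852
gripper_force: 0.0
```

```bash
python3 wr.py w3; python3 go.py 644 -89 20
```

```text
[125   0  77  31] top 51.6 (array([ 468.8, -169.1]), 35.7) [39. 34. 30.]
[  0  47 122  91] top 70.6 (array([ 502.2, -272.4]), 67.6) [113.  61.  69.]
[482  93  76  77] top 14.7 (array([656.8,  91. ]), 69.8) [35. 33. 31.]
[  0 117  11  58] top 13.4 (array([ 517.6, -385.9]), 58.2) [24. 20. 19.]
[294 147  69  78] top 63.1 (array([644.3, -88.7]), 54.2) [88. 81. 75.]
[443 235 197 152] top 42.2 (array([870.9,  94.3]), 261.0) [151. 113.  76.]
[133 266  70  74] top 70.7 (array([ 709.5, -274.2]), 57.4) [117.  64.  71.]
[292 277 147 123] top 30.4 (array([ 833.9, -100.7]), 176.0) [188. 143.  97.]
[207 337  71  54] top 50.0 (array([ 816.4, -242.7]), 56.1) [35. 53. 39.]
[  0 370  25  30] top 24.7 (array([ 790.7, -574.6]), 38.5) [43. 27. 16.]
[224 379  29  21] top 24.8 (array([ 853.7, -265.6]), 37.7) [168. 126.  59.]
tcp [644.4 -92.4 180.4] R [[-0.953, 0.302, -0.0], [0.302, 0.953, -0.001], [-0.0, -0.001, -1.0]] t 9.1
[644.0, -89.0, 20.0] delta [  1.4   3.2 160.4]
```

View pics/w3.png

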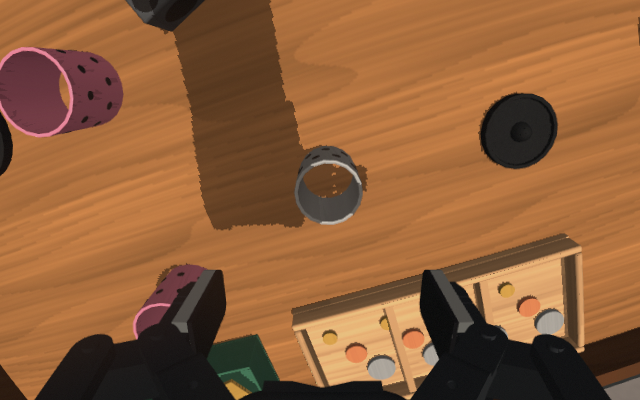

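Steel flask_54 is at (329,187) below the open fingers, and base_43 is at (518,130).

>>> {"name": "step_arm", "arguments": {
  "moves": [
    [1, 3, 15, 0, 0, 0, 85],
    [1, 3, 55, 0, 0, 0, 85],
    [1, 3, 100, 0, 0, 0, 85],
    [1, 3, 135, 0, 0, 0, 85],
    [1, 3, 152, 0, 0, 0, 80],
    [1, 3, 158, 0, 0, 0, 74],
    [1, 3, 158, 0, 0, 0, 68],
    [1, 3, 158, 0, 0, 0, 62]
  ],
  "grip_force": 40
}}

```text
clock: 9.9
tcp_pos: [0.6463, -0.0875, 0.0238]
orientation: [0.475, 3.103, 0.0]
contact_force: [-0.3, 0.1, 0.7]
grip_width: 0.0618
gripper_force: 0.0
```

>>> {"name": "step_arm", "arguments": {
  "moves": [
    [0, 0, 0, 0, 0, 0, 56],
    [0, 0, 0, 0, 0, 0, 48],
    [0, 0, 0, 0, 0, 0, 48],
    [0, 0, 0, 0, 0, 0, 48],
    [0, 0, 0, 0, 0, 0, 48]
  ]
}}

```text
clock: 10.4
tcp_pos: [0.6462, -0.088, 0.0244]
orientation: [0.476, 3.102, -0.0]
contact_force: [-1.4, -1.2, 5.2]
grip_width: 0.0537
gripper_force: 41.1
```

```bash
python3 go.py 606.5 262 130
```

```text
tcp [646.2 -88.   24.4] R [[-0.954, 0.3, 0.003], [0.3, 0.954, -0.001], [-0.003, 0.0, -1.0]] t 10.4
[606.5, 262.0, 130.0] delta [ 142.5  322.  -105.9]
```

>>> {"name": "step_arm", "arguments": {
  "moves": [
    [0, 0, -12, 0, 0, 0, 48],
    [0, 0, -40, 0, 0, 0, 48],
    [5, 10, -80, 0, 0, 0, 48],
    [20, 45, -106, 0, 0, 0, 48],
    [38, 85, -106, 0, 0, 0, 48],
    [57, 127, -106, 0, 0, 0, 48],
    [76, 169, -106, 0, 0, 0, 48],
    [95, 211, -106, 0, 0, 0, 48]
  ]
}}

```text
clock: 11.2
tcp_pos: [0.617, 0.1447, 0.1295]
orientation: [0.475, 3.105, 0.002]
contact_force: [0.6, -0.4, -2.5]
grip_width: 0.0536
gripper_force: 42.9
```

```bash
python3 go.py 604 262 130
```

```text
tcp [617.  144.7 129.5] R [[-0.954, 0.299, 0.001], [0.299, 0.954, 0.001], [-0.001, 0.001, -1.0]] t 11.2
[604.0, 262.0, 130.0] delta [ 47.5 108.   -0.4]
```

>>> {"name": "step_arm", "arguments": {
  "moves": [
    [18, 40, 0, 0, 0, 0, 48],
    [34, 78, 0, 0, 0, 0, 48],
    [43, 98, 0, 0, 0, 0, 48],
    [48, 108, 0, 0, 0, 0, 48],
    [48, 109, 0, 0, 0, 0, 48],
    [48, 109, 0, 0, 0, 0, 48],
    [48, 109, 0, 0, 0, 0, 48]
  ]
}}

```text
clock: 11.9
tcp_pos: [0.6049, 0.2583, 0.1285]
orientation: [0.48, 3.104, -0.002]
contact_force: [1.1, -0.7, -2.9]
grip_width: 0.0538
gripper_force: 42.9
```

```bash
python3 held.py 54 62; python3 wr.py w4; python3 go.py 604 262 130
```

```text
tcp [604.9 258.5 128.4] rim n 3947 top z tool -38.4 centre tool [ 2.4 -1.2] world [602.2 258.1] rim ext [-25. -25. -40.] [ 29.  25. -34.]
[91  1 85 88] top 13.4 (array([457.1, 162.3]), 60.2) [32. 27. 24.]
[258   0  87  54] top 13.4 (array([474.1, 283.7]), 58.4) [ 95. 199. 103.]
[476   0 130  42] top 71.3 (array([520. , 424.9]), 44.6) [133.  96.  44.]
[278 140 102  82] top 18.4 (array([603.5, 262.7]), 79.8) [44. 37. 33.]
[126 264  78  63] top 16.0 (array([656.9,  92. ]), 70.0) [54. 45. 39.]
[533 348  70  52] top 65.2 (array([835.1, 428.4]), 32.1) [43. 42. 40.]
[440 379  30  21] top 30.8 (array([836.2, 318.1]), 36.0) [117.  68.  44.]
tcp [604.8 258.8 128.4] R [[-0.953, 0.302, 0.0], [0.302, 0.953, -0.001], [-0.0, -0.001, -1.0]] t 12.0
[604.0, 262.0, 130.0] delta [ 1.7  2.8 -1.6]
```

View pics/w4.png

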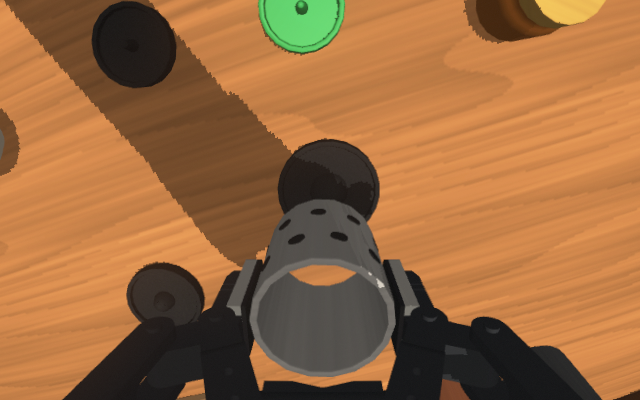

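The held flask_54 is at (322,315), with base_54 behind it at (329,187). A 4 mm shift is needed, then down.

>>> {"name": "step_arm", "arguments": {
  "moves": [
    [0.5, 4, 0, 0, 0, 0, 48],
    [0.5, 4, 20, 0, 0, 0, 48],
    [0.5, 4, 50, 0, 0, 0, 48],
    [0.5, 4, 70, 0, 0, 0, 48],
    [0.5, 4, 80, 0, 0, 0, 48],
    [0.5, 4, 84, 0, 0, 0, 48],
    [0.5, 4, 84, 0, 0, 0, 48],
    [0.5, 4, 84, 0, 0, 0, 48]
  ]
}}

```text
clock: 12.8
tcp_pos: [0.6058, 0.2652, 0.0453]
orientation: [0.475, 3.104, 0.002]
contact_force: [-0.5, 0.8, -1.8]
grip_width: 0.054
gripper_force: 42.9
```

```bash
python3 held.py 54 62
```

```text
tcp [605.8 265.3  45.5] rim n 3943 top z tool -38.3 centre tool [ 2.5 -1. ] world [603.1 265. ] rim ext [-26. -25. -40.] [ 29.  25. -34.]
```

>>> {"name": "step_arm", "arguments": {
  "moves": [
    [-0.5, -2, 4, 0, 0, 0, 48],
    [-0.5, -2, 8, 0, 0, 0, 48],
    [-0.5, -2, 10.5, 0, 0, 0, 48],
    [-0.5, -2, 12, 0, 0, 0, 48],
    [-0.5, -2, 13, 0, 0, 0, 48],
    [-0.5, -2, 13.5, 0, 0, 0, 48],
    [-0.5, -2, 14, 0, 0, 0, 48],
    [-0.5, -2, 14, 0, 0, 0, 48]
  ]
}}

```text
clock: 13.65
tcp_pos: [0.6046, 0.2628, 0.0324]
orientation: [-0.476, -3.104, -0.001]
contact_force: [-7.8, -2.3, 18.0]
grip_width: 0.0537
gripper_force: 44.5
```

>>> {"name": "step_arm", "arguments": {
  "moves": [
    [0, 0, -1, 0, 0, 0, 48],
    [0, 0, -1, 0, 0, 0, 54],
    [0, 0, -1, 0, 0, 0, 58],
    [0, 0, -1, 0, 0, 0, 68],
    [0, 0, -1, 0, 0, 0, 78],
    [0, 0, -1, 0, 0, 0, 85],
    [0, 0, -25, 0, 0, 0, 85],
    [0, 0, -70, 0, 0, 0, 85]
  ],
  "grip_force": 20
}}

```text
clock: 14.45
tcp_pos: [0.6023, 0.262, 0.0975]
orientation: [-0.474, -3.1, 0.007]
contact_force: [0.4, 0.5, 0.5]
grip_width: 0.085
gripper_force: 0.0
```

```bash
python3 go.py 604 262 160 367 299 160
```

```text
tcp [602.3 262.   97.5] R [[-0.954, 0.299, -0.006], [0.299, 0.954, -0.004], [0.005, -0.005, -1.0]] t 14.45
[604.0, 262.0, 160.0] delta [ -1.4   0.2 -62.5]
[367.0, 299.0, 160.0] delta [235.9 -35.3 -61.2]
```

>>> {"name": "step_arm", "arguments": {
  "moves": [
    [0, 0, -45, 0, 0, 0, 85],
    [35, -5, -62, 0, 0, 0, 85],
    [80, -12, -62, 0, 0, 0, 85],
    [126, -19, -62, 0, 0, 0, 85],
    [172, -26, -62, 0, 0, 0, 85],
    [210, -31, -62, 0, 0, 0, 85],
    [230, -34, -62, 0, 0, 0, 85],
    [236, -35, -62, 0, 0, 0, 85]
  ]
}}

```text
clock: 15.25
tcp_pos: [0.3669, 0.3007, 0.1622]
orientation: [-0.47, -3.105, -0.0]
contact_force: [-0.1, 0.8, -0.3]
grip_width: 0.085
gripper_force: 0.0
```

>>> {"name": "step_arm", "arguments": {
  "moves": [
    [0, 0, 0, 0, 0, 0, 85],
    [0, 0, 0, 0, 0, 0, 85],
    [0, 0, 0, 0, 0, 0, 85]
  ]
}}

```text
clock: 15.55
tcp_pos: [0.3707, 0.2998, 0.1623]
orientation: [0.478, 3.104, 0.0]
contact_force: [-0.2, 0.4, -1.1]
grip_width: 0.0848
gripper_force: 0.0
```

```bash
python3 wr.py w5; python3 go.py 366 299 16
```

```text
[296 153  57  67] top 55.2 (array([366.6, 300.9]), 43.1) [88. 81. 75.]
[462 249  87  87] top 71.2 (array([509.7, 427.7]), 50.6) [132.  92.  41.]
[310 254  61  56] top 13.3 (array([472.8, 284.4]), 59.7) [ 54. 142.  64.]
[221 274  28  53] top 13.1 (array([458.6, 165.8]), 59.2) [46. 37. 31.]
[ 54 331  50  36] top 37.3 (array([458.2,  -2.7]), 54.3) [151. 138. 118.]
[319 352  71  39] top 27.8 (array([593.4, 263.9]), 49.4) [41. 39. 37.]
tcp [370.5 299.7 162.2] R [[-0.954, 0.301, 0.001], [0.301, 0.954, -0.0], [-0.001, 0.0, -1.0]] t 15.6
[366.0, 299.0, 16.0] delta [  4.2  -2.1 146.2]
```

View pics/w5.png

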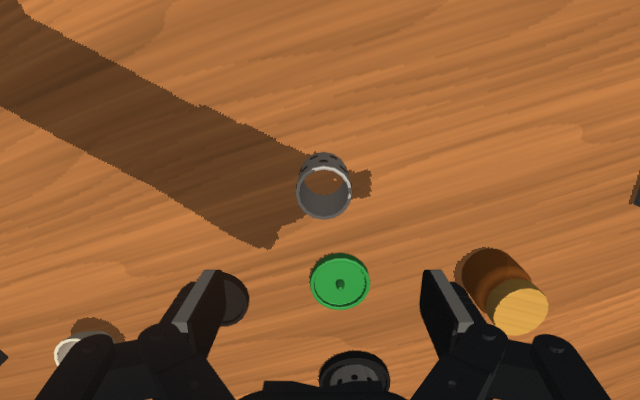

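Steel flask_43 is at (324,190), with the green decoy base at (340,281). Descend and grip.

>>> {"name": "step_arm", "arguments": {
  "moves": [
    [3.5, 0, 20, 0, 0, 0, 85],
    [3.5, 0, 65, 0, 0, 0, 80],
    [3.5, 0, 105, 0, 0, 0, 72],
    [3.5, 0, 130, 0, 0, 0, 66],
    [3.5, 0, 142, 0, 0, 0, 60],
    [3.5, 0, 147, 0, 0, 0, 55],
    [3.5, 0, 147, 0, 0, 0, 50],
    [3.5, 0, 147, 0, 0, 0, 46]
  ],
  "grip_force": 35
}}

```text
clock: 16.4
tcp_pos: [0.3667, 0.3017, 0.0162]
orientation: [0.476, 3.104, 0.003]
contact_force: [0.4, 1.0, -0.6]
grip_width: 0.046
gripper_force: 0.0
```

>>> {"name": "step_arm", "arguments": {
  "moves": [
    [0, 0, 0, 0, 0, 0, 42],
    [0, 0, 0, 0, 0, 0, 38],
    [0, 0, 0, 0, 0, 0, 38],
    [0, 0, 0, 0, 0, 0, 38],
    [0, 0, 0, 0, 0, 0, 38]
  ]
}}

```text
clock: 16.9
tcp_pos: [0.3667, 0.3019, 0.0165]
orientation: [0.475, 3.104, 0.004]
contact_force: [-0.2, -1.3, 6.9]
grip_width: 0.0428
gripper_force: 35.7
```

```bash
python3 go.py 657 92 130 630 95 130
```

```text
tcp [366.7 301.9  16.5] R [[-0.954, 0.299, 0.002], [0.299, 0.954, 0.002], [-0.001, 0.003, -1.0]] t 16.9
[657.0, 92.0, 130.0] delta [-339.9 -113.1 -113.4]
[630.0, 95.0, 130.0] delta [-313.3 -118.4 -113.5]
```

>>> {"name": "step_arm", "arguments": {
  "moves": [
    [0, 0, -12, 0, 0, 0, 38],
    [0, 0, -40, 0, 0, 0, 38],
    [-10, -3, -80, 0, 0, 0, 38],
    [-45, -15, -113, 0, 0, 0, 38],
    [-90, -30, -113, 0, 0, 0, 38],
    [-135, -45, -113, 0, 0, 0, 38],
    [-180, -60, -113, 0, 0, 0, 38],
    [-225, -75, -113, 0, 0, 0, 38]
  ]
}}

```text
clock: 17.7
tcp_pos: [0.559, 0.1612, 0.1293]
orientation: [0.475, 3.105, 0.001]
contact_force: [-0.5, 0.1, -1.8]
grip_width: 0.0431
gripper_force: 36.2
```

>>> {"name": "step_arm", "arguments": {
  "moves": [
    [-40, -13, 0, 0, 0, 0, 38],
    [-80, -26, 0, 0, 0, 0, 38],
    [-103, -34, 0, 0, 0, 0, 38],
    [-113, -37, 0, 0, 0, 0, 38],
    [-115, -38, 0, 0, 0, 0, 38],
    [-115, -38, 0, 0, 0, 0, 38],
    [-115, -38, 0, 0, 0, 0, 38],
    [-115, -38, 0, 0, 0, 0, 38]
  ]
}}

```text
clock: 18.5
tcp_pos: [0.6555, 0.0932, 0.1283]
orientation: [-0.472, -3.105, -0.001]
contact_force: [0.2, -0.5, -1.7]
grip_width: 0.0426
gripper_force: 36.2
```

```bash
python3 held.py 43 54; python3 wr.py w6; python3 go.py 657 92 130
```

```text
tcp [655.7  92.9 128.3] rim n 3039 top z tool -38.2 centre tool [ 1.1 -0.8] world [654.4  92.5] rim ext [-21. -19. -39.] [ 23.  19. -34.]
[ 57   0 101  40] top 37.1 (array([484.7,   1.9]), 63.7) [146. 134. 116.]
[471   3 155 116] top 70.4 (array([603.2, 261.9]), 55.8) [70. 67. 63.]
[279 153  88  75] top 16.0 (array([657.2,  91.6]), 69.1) [40. 33. 28.]
[552 292  88 108] top 83.1 (array([858. , 295.9]), 70.1) [97. 58. 38.]
[  0 324  46  76] top 57.0 (array([ 731., -242.]), 42.9) [116.  63.  70.]
[261 338 124  49] top 29.5 (array([783.6,  46.9]), 104.9) [212. 163. 107.]
[190 377  26  23] top 28.2 (array([800.8, -62.2]), 33.2) [192. 150. 101.]
tcp [655.9  92.6 128.3] R [[-0.955, 0.298, -0.0], [0.298, 0.955, 0.0], [0.0, 0.0, -1.0]] t 18.6
[657.0, 92.0, 130.0] delta [-1.3 -0.2 -1.7]
```

View pics/w6.png

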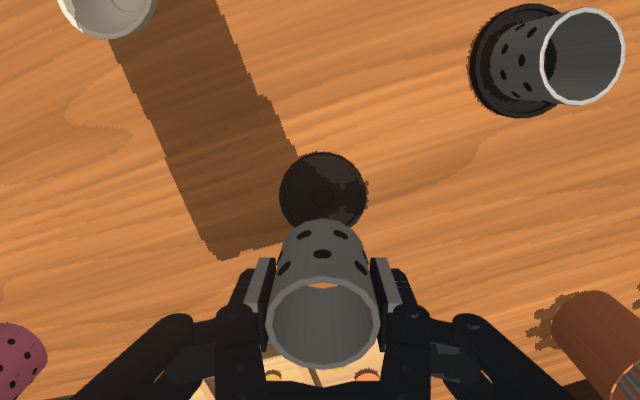

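flask_54 stands on its base at (540,58), top at 70 mm as expected. The held flask_43 is at (322,322), with base_43 at (323,193). Shift 3 mm and lower.

>>> {"name": "step_arm", "arguments": {
  "moves": [
    [-3, 0, 10, 0, 0, 0, 38],
    [-3, 0, 40, 0, 0, 0, 38],
    [-3, 0, 65, 0, 0, 0, 38],
    [-3, 0, 82, 0, 0, 0, 38],
    [-3, 0, 90, 0, 0, 0, 38],
    [-3, 0, 92, 0, 0, 0, 38],
    [-3, 0, 92, 0, 0, 0, 38],
    [-3, 0, 92, 0, 0, 0, 38]
  ]
}}

```text
clock: 19.4
tcp_pos: [0.6603, 0.0907, 0.0374]
orientation: [0.475, 3.103, 0.001]
contact_force: [-0.7, -1.0, -2.3]
grip_width: 0.0428
gripper_force: 36.2
```

```bash
python3 held.py 43 54
```

```text
tcp [660.2  90.8  37.4] rim n 3046 top z tool -38.1 centre tool [ 0.8 -1. ] world [659.1  90. ] rim ext [-22. -19. -39.] [ 22.  19. -34.]
```

>>> {"name": "step_arm", "arguments": {
  "moves": [
    [2, 1, 4, 0, 0, 0, 38],
    [2, 1, 8, 0, 0, 0, 38],
    [2, 1, 10.5, 0, 0, 0, 38],
    [2, 1, 12, 0, 0, 0, 38],
    [2, 1, 12.7, 0, 0, 0, 38],
    [2, 1, 13.2, 0, 0, 0, 38],
    [2, 1, 13.6, 0, 0, 0, 38],
    [2, 1, 13.6, 0, 0, 0, 38]
  ]
}}

```text
clock: 20.25
tcp_pos: [0.6575, 0.0924, 0.0246]
orientation: [-0.475, -3.104, -0.002]
contact_force: [-8.0, -0.7, 16.0]
grip_width: 0.0431
gripper_force: 37.6
```

>>> {"name": "step_arm", "arguments": {
  "moves": [
    [0, 0, -1, 0, 0, 0, 38],
    [0, 0, -1, 0, 0, 0, 44],
    [0, 0, -1, 0, 0, 0, 50],
    [0, 0, -1, 0, 0, 0, 60],
    [0, 0, -1, 0, 0, 0, 66],
    [0, 0, -15, 0, 0, 0, 70],
    [0, 0, -50, 0, 0, 0, 70],
    [0, 0, -95, 0, 0, 0, 70]
  ],
  "grip_force": 20
}}

```text
clock: 21.05
tcp_pos: [0.6564, 0.0921, 0.1177]
orientation: [-0.475, -3.102, 0.002]
contact_force: [0.5, -0.4, -0.7]
grip_width: 0.0699
gripper_force: 0.0
```

```bash
python3 go.py 362 -300 160
```

```text
tcp [656.4  92.1 117.7] R [[-0.954, 0.299, -0.003], [0.299, 0.954, -0.001], [0.003, -0.002, -1.0]] t 21.05
[362.0, -300.0, 160.0] delta [ 163.7 -462.3  -40.9]
```

>>> {"name": "step_arm", "arguments": {
  "moves": [
    [5, -15, -30, 0, 0, 0, 70],
    [20, -58, -42, 0, 0, 0, 70],
    [36, -102, -42, 0, 0, 0, 70],
    [52, -147, -42, 0, 0, 0, 70],
    [68, -192, -42, 0, 0, 0, 70],
    [84, -237, -42, 0, 0, 0, 70],
    [100, -282, -42, 0, 0, 0, 70],
    [116, -327, -42, 0, 0, 0, 70]
  ]
}}

```text
clock: 21.85
tcp_pos: [0.4481, -0.1866, 0.1607]
orientation: [0.476, 3.104, 0.001]
contact_force: [0.7, -1.6, 0.1]
grip_width: 0.0696
gripper_force: 0.0
```

>>> {"name": "step_arm", "arguments": {
  "moves": [
    [16, -45, 0, 0, 0, 0, 70],
    [32, -90, 0, 0, 0, 0, 70],
    [42, -118, 0, 0, 0, 0, 70],
    [47, -131, 0, 0, 0, 0, 70],
    [49, -135, 0, 0, 0, 0, 70],
    [49, -135, 0, 0, 0, 0, 70],
    [49, -135, 0, 0, 0, 0, 70],
    [49, -135, 0, 0, 0, 0, 70]
  ]
}}

```text
clock: 22.65
tcp_pos: [0.3629, -0.2983, 0.1597]
orientation: [0.472, 3.106, 0.0]
contact_force: [0.4, 0.8, -0.1]
grip_width: 0.07
gripper_force: 0.0
```

```bash
python3 wr.py w7; python3 go.py 360 -301 14
```

```text
[300 162  42  53] top 47.2 (array([ 360.6, -299.7]), 33.3) [84. 77. 71.]
[453 194  95  92] top 51.6 (array([ 450.8, -165. ]), 68.7) [54. 52. 50.]
[  0 247  94 119] top 26.7 (array([ 405.4, -620.6]), 138.4) [169. 124.  83.]
[356 273  61 103] top 70.2 (array([ 500.7, -273.8]), 67.2) [117.  63.  72.]
[229 296  69  99] top 76.4 (array([ 486.9, -400. ]), 53.2) [68. 64. 60.]
[  0 357  34  43] top 31.1 (array([ 489.2, -731.2]), 39.9) [63. 60. 56.]
tcp [ 362.8 -298.4  159.6] R [[-0.955, 0.297, 0.0], [0.297, 0.955, 0.0], [0.0, 0.0, -1.0]] t 22.7
[360.0, -301.0, 14.0] delta [  1.9  -3.4 145.6]
```

View pics/w7.png

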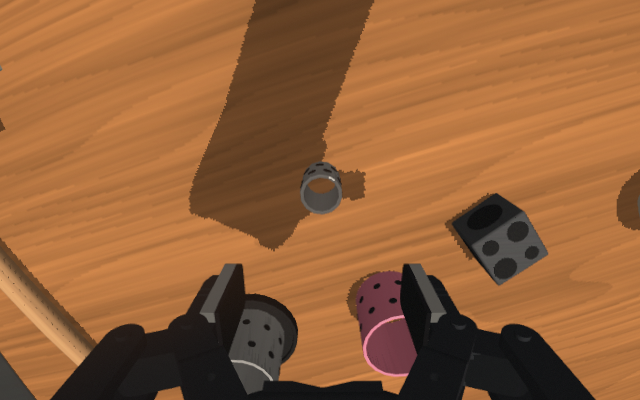

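Steel flask_33 is at (321,188). flask_66 stands on its base at (252,345), top at about 77 mm. Descend and grip.

>>> {"name": "step_arm", "arguments": {
  "moves": [
    [1.5, -1.8, 20, 0, 0, 0, 70],
    [1.5, -1.8, 65, 0, 0, 0, 66],
    [1.5, -1.8, 105, 0, 0, 0, 60],
    [1.5, -1.8, 130, 0, 0, 0, 55],
    [1.5, -1.8, 141, 0, 0, 0, 50],
    [1.5, -1.8, 145, 0, 0, 0, 45],
    [1.5, -1.8, 145, 0, 0, 0, 40],
    [1.5, -1.8, 145, 0, 0, 0, 37]
  ],
  "grip_force": 30
}}

```text
clock: 23.5
tcp_pos: [0.361, -0.301, 0.0157]
orientation: [0.475, 3.103, -0.001]
contact_force: [-0.3, -0.5, -0.6]
grip_width: 0.0371
gripper_force: 0.0
```

>>> {"name": "step_arm", "arguments": {
  "moves": [
    [0, 0, 0, 0, 0, 0, 33],
    [0, 0, 0, 0, 0, 0, 28],
    [0, 0, 0, 0, 0, 0, 28],
    [0, 0, 0, 0, 0, 0, 28],
    [0, 0, 0, 0, 0, 0, 28]
  ]
}}

```text
clock: 24.0
tcp_pos: [0.3611, -0.3007, 0.0158]
orientation: [0.474, 3.103, -0.0]
contact_force: [0.1, 1.7, 7.2]
grip_width: 0.0313
gripper_force: 29.1
```

```bash
python3 go.py 480 -70 140 457 163 140
```

```text
tcp [ 361.1 -300.7   15.8] R [[-0.954, 0.299, 0.002], [0.299, 0.954, -0.0], [-0.002, 0.0, -1.0]] t 24.0
[480.0, -70.0, 140.0] delta [ -44.9  255.7 -124.1]
[457.0, 163.0, 140.0] delta [  46.7  471.2 -124.2]
```

>>> {"name": "step_arm", "arguments": {
  "moves": [
    [0, 0, -10, 0, 0, 0, 28],
    [0, 0, -35, 0, 0, 0, 28],
    [-3, 15, -75, 0, 0, 0, 28],
    [-10, 50, -110, 0, 0, 0, 28],
    [-18, 97, -124, 0, 0, 0, 28],
    [-26, 145, -124, 0, 0, 0, 28],
    [-34, 193, -124, 0, 0, 0, 28],
    [-42, 240, -124, 0, 0, 0, 28]
  ]
}}

```text
clock: 24.8
tcp_pos: [0.4726, -0.0821, 0.1399]
orientation: [0.475, 3.104, 0.001]
contact_force: [0.6, -0.3, -1.4]
grip_width: 0.0315
gripper_force: 30.2
```

>>> {"name": "step_arm", "arguments": {
  "moves": [
    [15, 45, 0, 0, 0, 0, 28],
    [32, 90, 0, 0, 0, 0, 28],
    [50, 135, 0, 0, 0, 0, 28],
    [66, 175, 0, 0, 0, 0, 28],
    [79, 208, 0, 0, 0, 0, 28],
    [86, 226, 0, 0, 0, 0, 28],
    [88, 231, 0, 0, 0, 0, 28],
    [88, 231, 0, 0, 0, 0, 28]
  ]
}}

```text
clock: 25.6
tcp_pos: [0.457, 0.1627, 0.1391]
orientation: [0.474, 3.105, 0.0]
contact_force: [0.8, -0.6, -0.9]
grip_width: 0.0313
gripper_force: 30.2
```

>>> {"name": "step_arm", "arguments": {
  "moves": [
    [0, 0, 0, 0, 0, 0, 28],
    [0, 0, 0, 0, 0, 0, 28],
    [0, 0, 0, 0, 0, 0, 28]
  ]
}}

```text
clock: 25.9
tcp_pos: [0.4573, 0.1614, 0.1387]
orientation: [0.479, 3.105, -0.0]
contact_force: [-0.5, -0.3, -1.6]
grip_width: 0.0314
gripper_force: 30.2
```

```bash
python3 held.py 33 46; python3 wr.py w8; python3 go.py 457 163 130
```

```text
tcp [457.2 161.7 138.7] rim n 1708 top z tool -30.8 centre tool [ 1.7 -1.1] world [455.3 161.1] rim ext [-16. -14. -31.] [ 18.  14. -27.]
[609 127  31  65] top 34.9 (array([509.1, 412.8]), 44.2) [64. 37. 15.]
[437 128  74  73] top 13.2 (array([473.2, 283.5]), 60.0) [ 68. 168.  81.]
[288 154  73  71] top 13.3 (array([457.3, 162. ]), 58.8) [41. 33. 28.]
[109 234  81  75] top 37.0 (array([475. ,   5.4]), 68.6) [203. 189. 165.]
[  0 249  39  71] top 45.0 (array([ 461.4, -151.6]), 43.5) [44. 36. 32.]
[430 262 107 100] top 69.9 (array([600.5, 263.8]), 54.3) [66. 63. 60.]
[285 357  65  30] top 23.3 (array([647.2,  94.3]), 64.1) [46. 44. 42.]
tcp [457.2 161.9 138.6] R [[-0.954, 0.301, -0.0], [0.301, 0.954, -0.0], [-0.0, -0.0, -1.0]] t 26.0
[457.0, 163.0, 130.0] delta [0.6 1.  8.6]
```

View pics/w8.png

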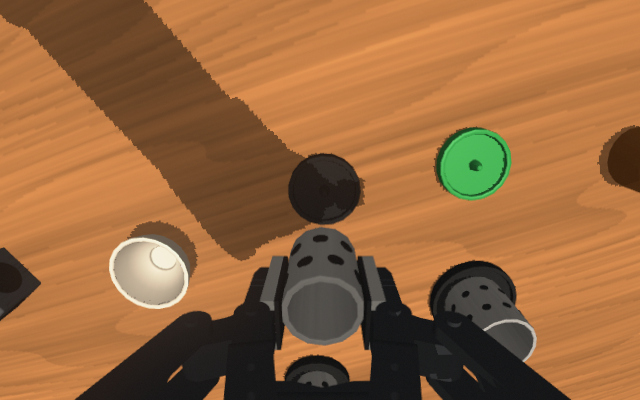

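flask_33 is held at (322,308), with the black base_33 behind it at (324,188) and the green decoy clear at (475,163). Lowering.

>>> {"name": "step_arm", "arguments": {
  "moves": [
    [-1.6, 1, 15, 0, 0, 0, 28],
    [-1.6, 1, 50, 0, 0, 0, 28],
    [-1.6, 1, 78, 0, 0, 0, 28],
    [-1.6, 1, 94, 0, 0, 0, 28],
    [-1.6, 1, 100, 0, 0, 0, 28],
    [-1.6, 1, 102, 0, 0, 0, 28],
    [-1.6, 1, 102, 0, 0, 0, 28],
    [-1.6, 1, 102, 0, 0, 0, 28]
  ]
}}

```text
clock: 26.8
tcp_pos: [0.4596, 0.1634, 0.0375]
orientation: [0.475, 3.104, 0.002]
contact_force: [-0.5, 0.4, -1.2]
grip_width: 0.0312
gripper_force: 30.2
```

```bash
python3 held.py 33 46
```

```text
tcp [459.6 163.5  37.5] rim n 1773 top z tool -30.7 centre tool [ 1.7 -0.9] world [457.6 163.1] rim ext [-16. -14. -31.] [ 18.  14. -27.]
```

Bottom at about 22 mm, so about 14 mm to go, shifting 1 mm back.

>>> {"name": "step_arm", "arguments": {
  "moves": [
    [0, -1, 4, 0, 0, 0, 28],
    [0, -1, 8, 0, 0, 0, 28],
    [0, -1, 10.5, 0, 0, 0, 28],
    [0, -1, 12, 0, 0, 0, 28],
    [0, -1, 12.8, 0, 0, 0, 28],
    [0, -1, 13.4, 0, 0, 0, 28],
    [0, -1, 14, 0, 0, 0, 28],
    [0, -1, 14, 0, 0, 0, 28]
  ]
}}

```text
clock: 27.65
tcp_pos: [0.4585, 0.1622, 0.0237]
orientation: [-0.476, -3.104, -0.001]
contact_force: [-5.8, -1.3, 19.2]
grip_width: 0.0311
gripper_force: 32.2
```

>>> {"name": "step_arm", "arguments": {
  "moves": [
    [0, 0, -0.7, 0, 0, 0, 28],
    [0, 0, -0.7, 0, 0, 0, 33],
    [0, 0, -0.7, 0, 0, 0, 40],
    [0, 0, -0.7, 0, 0, 0, 50],
    [0, 0, -0.7, 0, 0, 0, 60],
    [0, 0, -15, 0, 0, 0, 65],
    [0, 0, -60, 0, 0, 0, 65],
    [0, 0, -110, 0, 0, 0, 65]
  ],
  "grip_force": 20
}}

```text
clock: 28.45
tcp_pos: [0.4575, 0.1615, 0.1327]
orientation: [-0.475, -3.103, 0.005]
contact_force: [0.6, 0.3, -0.1]
grip_width: 0.0652
gripper_force: 0.0
```

>>> {"name": "step_arm", "arguments": {
  "moves": [
    [20, 0, -140, 0, 0, 0, 65],
    [20, 0, -150, 0, 0, 0, 65],
    [20, 0, -150, 0, 0, 0, 65],
    [20, 0, -150, 0, 0, 0, 65]
  ]
}}

```text
clock: 28.85
tcp_pos: [0.4422, 0.1698, 0.2887]
orientation: [0.474, 3.098, 0.014]
contact_force: [-0.1, -0.0, -0.1]
grip_width: 0.0653
gripper_force: 0.0
```

```bash
python3 - <<'E'
from bench import r
from h import *
f=r.grab_frame('top'); P=cloud(f)
a=f['image'][120:300,150:490,::-1]; b=r.grab_frame('scene')['image'][100:320,90:520,::-1]
a=cv2.resize(a,(560,296)); b=cv2.resize(b,(560,286))
cv2.imwrite('pics/end.png',np.vstack([a,b]))
for n,x,y in(('66',502.9,-415.8),('54',606.8,262),('43',660.6,93.7),('33',460.3,161.7)):
    d=np.hypot(P[...,0]*1000-x,P[...,1]*1000-y); q=P[(d<60)&(P[...,2]>.03)&(P[...,2]<.09)]*1000
    if len(q): print(n,'top',np.percentile(q[:,2],95).round(1),circ(q[q[:,2]>np.percentile(q[:,2],95)-12][:,:2]/1000),'base',x,y)
E
```

```text
66 top 79.9 (array([ 500.4, -415.8]), 67.6) base 502.9 -415.8
43 top 65.8 (array([660.7,  92.5]), 42.7) base 660.6 93.7
33 top 51.4 (array([450.3, 152.3]), 2.5) base 460.3 161.7
```

View pics/end.png

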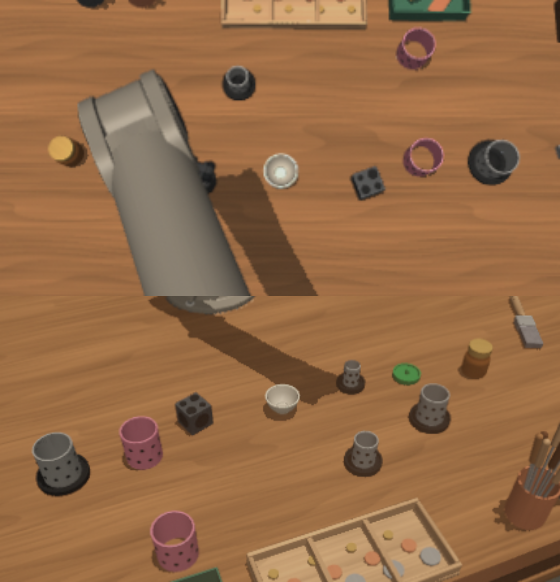

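All four flasks stand on their bases in the scene view: (58,463), (351,376), (365,453) and (432,407). The arm hides flask_33 from the top camera, so I check it once by wrist before handing in.

```bash
python3 wr.py | grep -E "top (5|6|7|8)"; python3 go.py
```

```text
[517 125  74  55] top 71.3 (array([509.9, 426.2]), 49.3) [136.  96.  43.]
[298 145  48  49] top 54.8 (array([457.4, 161.7]), 33.3) [62. 53. 46.]
[ 47 212  70  62] top 52.0 (array([ 452.1, -164.1]), 70.1) [61. 52. 47.]
[396 221  67  71] top 70.0 (array([601.4, 262.7]), 54.6) [61. 58. 55.]
[  0 265  71  66] top 70.2 (array([ 501.5, -272. ]), 68.6) [113.  61.  67.]
[293 292  48  60] top 62.2 (array([656.8,  91.7]), 44.9) [67. 62. 58.]
[540 341 100  59] top 73.8 (array([847.2, 424.6]), 59.4) [45. 33. 25.]
[457 383  27  17] top 65.7 (array([833.3, 277.4]), 21.4) [84. 48. 31.]
tcp [439.1 168.2 282.2] R [[-0.954, 0.299, -0.0], [0.299, 0.954, 0.0], [0.0, 0.0, -1.0]] t 29.0
```

```bash
python3 -c "
from bench import r
print(r.hand_in())"
```

```text
the job is handed in; nothing more can be done
None
```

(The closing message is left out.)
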